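# Find the solid ball and hold its tray over the sensor

## Task

Two look-alike bearing trays each carry a loose steel ball, one solid and one hollow: lift each tray in turn by the blue bar to feel which is heavier, and set the lighter one back down where it stood. Then carry the heavier tray to the black sensor head, keeping the ball in its pocket, and finish still holding it there, level and still, with the ball centred over the sensor's round window and the tray's underside about 6 cm above the sensor's top. Neither ball may leave its pocket, and the vial, tape roll and black knob standing nearby are to be left alone.

Things in the scene. Friction and masses are not known exactly. Their poses are not given: they have to be found in the camera images.
- tray_1: tray: aluminium plate 110 (own x) x 80 (own y) x 6 mm; over it, on two posts at x = +-45 mm, a blue bar 98 mm long (along own x), 14 mm wide (y), 76 to 92 mm above the tray's underside. Its ball lies below the bar's middle, so it hangs level gripped there. Origin: centre of underside, z up. 0.18 kg empty. The trays look alike; either may hold the solid ball
- tray_2: tray: aluminium plate 110 (own x) x 80 (own y) x 6 mm; over it, on two posts at x = +-45 mm, a blue bar 98 mm long (along own x), 14 mm wide (y), 76 to 92 mm above the tray's underside. Its ball lies below the bar's middle, so it hangs level gripped there. Origin: centre of underside, z up. 0.18 kg empty. The trays look alike; either may hold the solid ball
- tray_1_grip (a point): middle of the blue bar of tray 1, 84 mm above the tray's underside; axes as the tray's
- tray_2_grip (a point): the same on tray 2
- tray_1_pocket (a point): where the centre of the ball lies when it rests in the middle of tray 1's pocket, 26 mm above the tray's underside
- tray_2_pocket (a point): the same on tray 2
- ball_1_center (a point): centre of the loose steel ball (diameter 40 mm), on either tray; it lies on the plate in a black ring, 26 mm inside, 35 mm outside diameter, 3 mm high, and rolls over this rim if the tray tips some 30 degrees or is jerked. The balls look alike: one is solid (about 0.26 kg), the other hollow (about 0.06 kg)
- ball_2_center (a point): centre of the loose steel ball (diameter 40 mm), on either tray; it lies on the plate in a black ring, 26 mm inside, 35 mm outside diameter, 3 mm high, and rolls over this rim if the tray tips some 30 degrees or is jerked. The balls look alike: one is solid (about 0.26 kg), the other hollow (about 0.06 kg)
- sensor_window (a point): centre of the round grey window in the top of the black sensor head, a square box 46 x 46 mm with a 14 mm cable stub at one side, fixed to the work surface; the point is at the height of its top, 22 mm above the surface
- amber_vial: amber vial with black cap, 23 mm wide, 52 mm tall, standing loose; origin at the centre of its underside; leave alone
- tape: roll of brown tape lying flat, 62 mm across, 14 mm high, loose; origin at the centre of its underside; leave alone
- knob: black lobed foot knob with a brass-coloured stub, 26 mm across, 24 mm high, loose; origin at the centre of its underside; leave alone
- sensor: the black sensor head itself, fixed, 60 mm long with its cable stub (at own +x), 46 mm wide, 22 mm high; origin on the surface, 7 mm towards the stub from below the window
There are look-alikes about, which are no part of the job. What is shaped like the tray_2 but brown or pink is not meant.

How it is judged:
On the way, in this order (a step that is already met when the one before it is completed fails the run):
1. the tray with the hollow ball is lifted clear of the surface, to feel its weight (((height (world z) of tray_1 above 0.012 m and distance between ball_1_center and tray_1_pocket below 0.015 m and contact force between tray_1 and ball_1 below 1.4 N) or (height (world z) of tray_1 above 0.012 m and distance between ball_2_center and tray_1_pocket below 0.015 m and contact force between tray_1 and ball_2 below 1.4 N) or (height (world z) of tray_2 above 0.012 m and distance between ball_1_center and tray_2_pocket below 0.015 m and contact force between tray_2 and ball_1 below 1.4 N) or (height (world z) of tray_2 above 0.012 m and distance between ball_2_center and tray_2_pocket below 0.015 m and contact force between tray_2 and ball_2 below 1.4 N))), for 0.2 s.
2. with that tray back on the surface, the one with the solid ball is lifted (((height (world z) of tray_1 above 0.012 m and height (world z) of tray_2 below 0.006 m and distance between ball_1_center and tray_1_pocket below 0.015 m and contact force between tray_1 and ball_1 above 1.4 N) or (height (world z) of tray_1 above 0.012 m and height (world z) of tray_2 below 0.006 m and distance between ball_2_center and tray_1_pocket below 0.015 m and contact force between tray_1 and ball_2 above 1.4 N) or (height (world z) of tray_2 above 0.012 m and height (world z) of tray_1 below 0.006 m and distance between ball_1_center and tray_2_pocket below 0.015 m and contact force between tray_2 and ball_1 above 1.4 N) or (height (world z) of tray_2 above 0.012 m and height (world z) of tray_1 below 0.006 m and distance between ball_2_center and tray_2_pocket below 0.015 m and contact force between tray_2 and ball_2 above 1.4 N))), for 0.2 s.
At the end, for the whole second after the job is handed in: Heavier tray held by the fingers, still, level within 0.1 rad, underside 57 to 107 mm above the work surface, its ball in the pocket and within 20 mm horizontally of the sensor window's centre; lighter tray flat on the surface within 50 mm of its start, ball in pocket (((distance between ball_1_center and tray_1_pocket below 0.015 m and contact force between tray_1 and ball_1 above 1.4 N and distance between ball_2_center and tray_2_pocket below 0.015 m and horizontal distance between ball_1_center and sensor_window below 0.02 m and height (world z) of tray_1 between 0.057 and 0.107 m and angle between tray_1's own z axis and vertical below 0.1 rad and linear speed of each of tray_1, tray_2 below 0.02 m/s and angular speed of tray_1 below 0.2 rad/s and contact force between the fingers and tray_1 above 2 N and contact force between tray_1 and sensor below 0.1 N and height (world z) of tray_2 below 0.006 m and angle between tray_2's own z axis and vertical below 0.05 rad and distance of tray_2 from where it was at the start of the episode below 0.05 m) or (distance between ball_2_center and tray_1_pocket below 0.015 m and contact force between tray_1 and ball_2 above 1.4 N and distance between ball_1_center and tray_2_pocket below 0.015 m and horizontal distance between ball_2_center and sensor_window below 0.02 m and height (world z) of tray_1 between 0.057 and 0.107 m and angle between tray_1's own z axis and vertical below 0.1 rad and linear speed of each of tray_1, tray_2 below 0.02 m/s and angular speed of tray_1 below 0.2 rad/s and contact force between the fingers and tray_1 above 2 N and contact force between tray_1 and sensor below 0.1 N and height (world z) of tray_2 below 0.006 m and angle between tray_2's own z axis and vertical below 0.05 rad and distance of tray_2 from where it was at the start of the episode below 0.05 m) or (distance between ball_1_center and tray_2_pocket below 0.015 m and contact force between tray_2 and ball_1 above 1.4 N and distance between ball_2_center and tray_1_pocket below 0.015 m and horizontal distance between ball_1_center and sensor_window below 0.02 m and height (world z) of tray_2 between 0.057 and 0.107 m and angle between tray_2's own z axis and vertical below 0.1 rad and linear speed of each of tray_2, tray_1 below 0.02 m/s and angular speed of tray_2 below 0.2 rad/s and contact force between the fingers and tray_2 above 2 N and contact force between tray_2 and sensor below 0.1 N and height (world z) of tray_1 below 0.006 m and angle between tray_1's own z axis and vertical below 0.05 rad and distance of tray_1 from where it was at the start of the episode below 0.05 m) or (distance between ball_2_center and tray_2_pocket below 0.015 m and contact force between tray_2 and ball_2 above 1.4 N and distance between ball_1_center and tray_1_pocket below 0.015 m and horizontal distance between ball_2_center and sensor_window below 0.02 m and height (world z) of tray_2 between 0.057 and 0.107 m and angle between tray_2's own z axis and vertical below 0.1 rad and linear speed of each of tray_2, tray_1 below 0.02 m/s and angular speed of tray_2 below 0.2 rad/s and contact force between the fingers and tray_2 above 2 N and contact force between tray_2 and sensor below 0.1 N and height (world z) of tray_1 below 0.006 m and angle between tray_1's own z axis and vertical below 0.05 rad and distance of tray_1 from where it was at the start of the episode below 0.05 m))); the arm keeps its last pose, push and grip.
It fails at once if ball 1 has left the pockets (not (distance between ball_1_center and tray_1_pocket below 0.015 m or distance between ball_1_center and tray_2_pocket below 0.015 m)).
It fails at once if ball 2 has left the pockets (not (distance between ball_2_center and tray_1_pocket below 0.015 m or distance between ball_2_center and tray_2_pocket below 0.015 m)).
It fails at once if the amber vial was pushed away (distance of amber_vial from where it was at the start of the episode above 0.02 m).
It fails at once if the tape roll was pushed away (distance of tape from where it was at the start of the episode above 0.02 m).
It fails at once if the black knob was pushed away (distance of knob from where it was at the start of the episode above 0.02 m).
It also fails if it takes over 72 s, if anything falls off the work surface, if the arm or the gripper's body presses on something with over 40 N, if the wrist force passes 120 N, or if a joint passes its speed limit or range.

## Robot

A 6-joint arm with a two-finger parallel gripper is mounted at the origin on a cart in front of the work surface, level with it; the furniture and walls round the work are solid. World frame = base frame: x ahead of the robot, y to its left, z up, the work surface at z = 0. Lengths are in m, angles in rad, forces in N, time in s.
With the tool pointing down it reaches from about 0.4 to 0.825 m from the base axis. Payload 7 kg.
Tool frame: the origin (TCP) lies at the centre of the arm's flange, where the gripper is bolted on; the fingertips stand 178 mm ahead of it and the grasp point (between the pads) lies 159 mm ahead of it; z points along the fingers, y is the direction in which the jaws open and shut (so a half turn about z gives the same grasp; the last joint's range is limited). The gripper opens to 88 mm and grips with 3 to 60 N. Pads are 19 mm wide; open, the fingers measure 130 mm over their backs; the gripper's body (78 mm by 193 mm) begins 47 mm behind the grasp point.
Start: joints at [-0.891, 0.359, 0.012, 0, -1.224, -0.288], TCP at [0.258, -0.624, 0.405] pointing down, gripper open.
Joint ranges: [-3.07, 3.07], [-1.43, 2.12], [-1.02, 1.25], [-3.03, 1.67], [-3.05, -0], [-3.03, 3.03]. Speed limits (rad/s): [2.39, 2.39, 3.01, 3.14, 3.14, 3.14].

## Interface

Orientations are given as [roll, pitch, yaw] about the fixed x, y, z axes, in that order (R = Rz(yaw) Ry(pitch) Rx(roll)).
In Python, from station import * gives the robot as it stands.
- The arm moves only by the tool send_rows, never from a script. Its argument "motion" is a list of rows, each an object with "offset": the shift along the tool's x, y, z in cm, a list of three; "turn": the turn about the tool's z in degrees. In form: [{"offset": [x, y, z], "turn": turn}, ...]. A call has 1 to 8 rows; each row is the pose to reach, as a shift and turn from the pose commanded when the call began, along the tool's axes at that moment; what a row does not reach only later rows make up. A row lasts 1/10 s, in which the tool goes at most 50 mm and 8.59 degrees, less where a joint would pass 70% of its speed; a pose out of reach is approached as far as the arm can. A call with a gripper value outside its range is refused whole. "hand" is the opening, from -1 (shut) to 1 (fully open), set as the call begins (left out, the last holds). The fingers move at their own pace and stop on an object; "squeeze" is the grip in N (left out, the last holds). Time passes only in rows, so rows that repeat a pose let the fingers close. It gives the time, the measured TCP pose, the force and the opening at its end, in the units of the state.
- get_state(): the state, without advancing time (a new reading comes with each control period).
- grab_frame(name): name is "scene" or "top"; returns a dict with "frame" (400x640x3 uint8, blue, green, red), "range_z" (400x640 float32, m along the optical axis (not along the pixel's ray), 0 where there is no reading), "vertical_fov" (degrees; the focal length in pixels is half the picture's height over the tangent of half this angle, whatever the lens; pixels are square), "cx", "cy" (the principal point, pixels), "k1" (the pictures are not rectified: a ray, as slopes to the right and down, at radius r is drawn at 1 + k1 r^2 times it, then the intrinsics apply), "cam_to_world" (4x4, takes a point from camera to world coordinates). Camera axes: x right, y up, looking along -z (the intrinsics and any distortion apply to the point x, -y, -z); pixel columns grow to the right and rows downward; lengths in m; the calibration is good to about 2 mm. A picture is of the moment at which its call begins.
- job_done(): hands the job in, once; it reports no verdict.
The state is a dict: "t": time; "q": joint angles; "qd": joint speeds; "joint_efforts": joint torques, N m; "eef_pos": TCP position; "ee_rot": TCP orientation; "force": force on the tool from outside, world axes, zero at the start; "moment": the same for the moment, N m; "width": finger opening in m.
Only numpy, scipy, OpenCV 4.12 (cv2) and the standard library are available. Lean on these libraries where they do the work, as an engineer would, in place of code of your own. Each camera call takes 0.05 s, during which the arm holds its last target. There are 200 camera calls.

## Working session

There is one attempt and no reset: what is moved stays moved. The work goes in short steps, Python scripts to look and compute and a tool call to move; the robot and the scene stay as the last step left them, time stands still between calls to the robot, and variables do not carry over. Pictures are saved under pics/ and viewed, about 8 in all and at most 12, crops included, and the job is handed in when it is done.

Besides the shell and the picture viewer there is one more tool, called by a JSON object that holds its "api" and its "payload", one argument or row to a line. send_rows: Moves the arm, as the interface text tells. Its arguments: {"type":"object","properties":{"motion":{"type":"array"},"hand":{"type":"number"},"squeeze":{"type":"number"}},"required":["motion"]}

```bash
mkdir -p pics; cat > h.py <<'E'
from station import *
import numpy as np, cv2
def world(f,uv,z=None):
    """pixels -> world; on plane z, or by the depth map if z is None"""
    uv=np.atleast_2d(np.array(uv,float)); F=200/np.tan(np.radians(f["vertical_fov"])/2)
    d=(uv-[f["cx"],f["cy"]])/F; s=d.copy()
    for _ in range(20): s=d/(1+f["k1"]*(s**2).sum(1,keepdims=True))
    r=np.c_[s[:,0],-s[:,1],-np.ones(len(s))]; M=np.array(f["cam_to_world"])
    w=r@M[:3,:3].T; o=M[:3,3]
    if z is None: k=np.array([f["range_z"][int(round(v)),int(round(u))] for u,v in uv])
    else: k=(z-o[2])/w[:,2]
    return o+w*k[:,None]
E
python3 - <<'E'
from h import *
s=get_state(); print(s)
for n in("top","scene"):
    f=grab_frame(n); cv2.imwrite(f"pics/{n}0.png",f["frame"]); print(n,f["vertical_fov"],f["k1"],f["cx"],f["cy"],np.round(f["cam_to_world"],3).tolist())
E
```

```text
{'t': 0.0, 'q': array([-8.90913317e-01,  3.59363338e-01,  1.10568573e-02, -3.54605184e-04,
       -1.22408736e+00, -2.88089868e-01]), 'qd': array([-0.00086376,  0.00036555,  0.00074382,  0.00108676,  0.00251011,
       -0.00020179]), 'joint_efforts': array([-1.32376204e-03, -5.82716453e+01,  2.93060696e+01,  6.99703708e+00,
        6.89007895e-03, -1.94962754e-04]), 'eef_pos': array([ 0.25766251, -0.62367158,  0.403736  ]), 'ee_rot': array([ 3.13996625e+00, -1.34318497e-04, -2.74992017e+00]), 'force': array([-0.55926297, -0.20326631, -0.30755849]), 'moment': array([-0.02552485, -0.01534638,  0.00473045]), 'width': 0.08778809498862028}
top 56.6086228148247 -0.07847805921696328 317.9102216022885 196.69670093059318 [[-0.01, 0.995, -0.096, 0.506], [-1.0, -0.01, 0.006, 0.052], [0.005, 0.096, 0.995, 1.011], [0.0, 0.0, 0.0, 1.0]]
scene 45.697411690440916 0.033323851675795754 319.58763182392437 201.8469920246649 [[-0.461, -0.616, 0.638, 1.346], [0.887, -0.316, 0.336, 0.461], [-0.005, 0.721, 0.693, 0.907], [0.0, 0.0, 0.0, 1.0]]
```

View pics/top0.png

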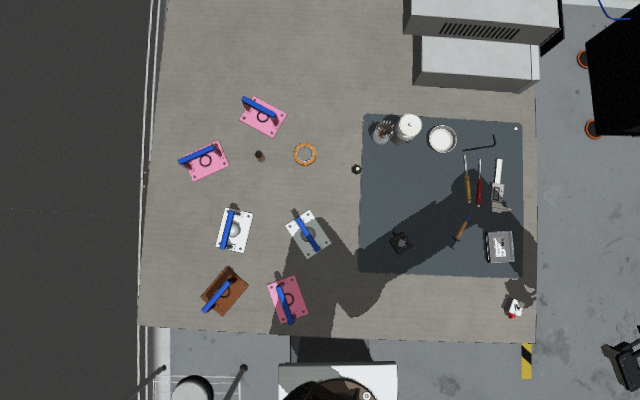

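View pics/scene0.png

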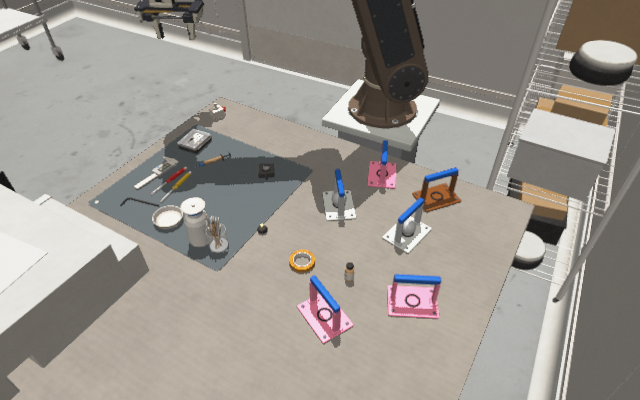

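Top view: the white trays are at about (235,230) and (307,233), the sensor at (401,242), the vial at (259,156), the tape at (305,154) and the knob at (356,169). The pink and brown trays are decoys. Next I measure the bars and the sensor.

```bash
cat > meas.py <<'E'
from h import *
def bars(f,zmin=.06):
    hsv=cv2.cvtColor(f["frame"],cv2.COLOR_BGR2HSV); m=cv2.inRange(hsv,(105,120,40),(130,255,255))
    n,l,st,c=cv2.connectedComponentsWithStats(m)
    for i in range(1,n):
        if st[i,4]<40: continue
        v,u=np.where(l==i); P=world(f,np.c_[u,v]); z=np.median(P[:,2])
        Q=P[(abs(P[:,2]-np.percentile(P[:,2],80))<.008)]
        (cx,cy),(w,h),a=cv2.minAreaRect(Q[:,:2].astype(np.float32)*1000)
        if w<h: a+=90
        print(np.round(c[i]),st[i,4],"bar xy mm",round(cx,1),round(cy,1),"size",round(w),round(h),"yaw",round((a+90)%180-90,1),"z",np.round(np.percentile(P[:,2],[50,80]),3))
E
python3 - <<'E'
from meas import *
for n in("top","scene"):
    f=grab_frame(n); print(n); bars(f)
    if n=="top":
        print("depth pts", np.round(world(f,[[401,242],[259,156],[305,145],[356,169],[240,230],[312,238]]),3).tolist())
        cv2.imwrite("pics/sens.png",cv2.resize(f["frame"][215:270,370:430],None,fx=10,fy=10,interpolation=cv2.INTER_CUBIC))
    else:
        cv2.imwrite("pics/sens2.png",cv2.resize(f["frame"][150:190,240:295],None,fx=12,fy=12,interpolation=cv2.INTER_CUBIC))
E
```

```text
top
[621.  19.] 44 bar xy mm 1427.7 -1334.6 size 13 65 yaw -82.5 z [-0.42  -0.412]
[257. 106.] 198 bar xy mm 828.9 198.0 size 98 14 yaw 60.1 z [0.091 0.092]
[196. 154.] 215 bar xy mm 704.7 355.9 size 16 97 yaw -67.5 z [0.091 0.092]
[226. 230.] 225 bar xy mm 515.4 274.3 size 14 97 yaw -12.2 z [0.09  0.092]
[307. 234.] 209 bar xy mm 502.1 74.9 size 97 13 yaw 33.2 z [0.091 0.092]
[216. 296.] 227 bar xy mm 351.3 299.4 size 14 97 yaw -40.8 z [0.091 0.092]
[285. 305.] 217 bar xy mm 329.3 130.2 size 96 13 yaw 19.1 z [0.091 0.092]
depth pts [[0.477, -0.175, 0.019], [0.708, 0.201, 0.047], [0.744, 0.08, 0.012], [0.675, -0.058, 0.02], [0.514, 0.257, 0.009], [0.492, 0.062, 0.089]]
scene
[384. 152.] 111 bar xy mm 327.5 131.1 size 100 13 yaw 19.7 z [0.092 0.094]
[339. 183.] 148 bar xy mm 501.0 74.7 size 99 14 yaw 33.1 z [0.092 0.094]
[441. 174.] 214 bar xy mm 352.6 301.5 size 16 94 yaw -39.7 z [0.091 0.093]
[411. 210.] 203 bar xy mm 513.6 275.8 size 13 100 yaw -13.4 z [0.092 0.093]
[417. 279.] 351 bar xy mm 705.6 357.8 size 18 95 yaw -66.7 z [0.091 0.092]
[325. 294.] 306 bar xy mm 828.9 199.3 size 98 14 yaw 60.0 z [0.092 0.093]
```

View pics/sens.png

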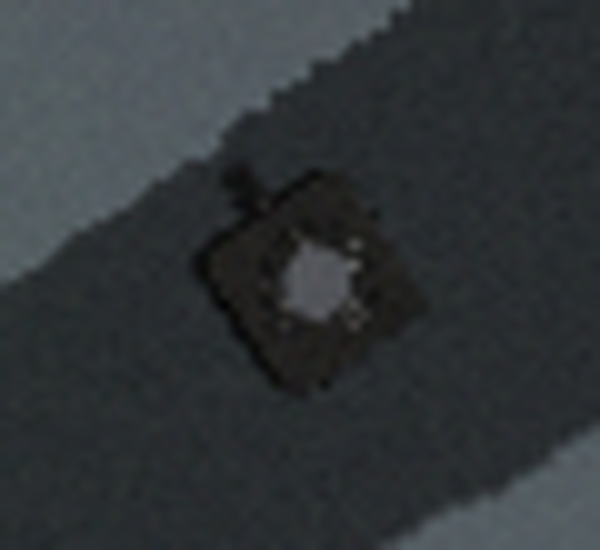

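The enlarged crop shows the sensor box with its grey window at about (401.4,242.7) in the full top frame. I'll go to the right-hand tray B first, at about (0.5015,0.075) with yaw 33°.

```bash
cat > go.py <<'E'
import sys; from h import *
from scipy.spatial.transform import Rotation as R
s=get_state(); a=[float(v) for v in sys.argv[1:]]
r=R.from_euler("xyz",s["ee_rot"]); o=r.inv().apply(np.array(a[:3])-s["eef_pos"])*100
print("t",round(s["t"],2),"pos",np.round(s["eef_pos"],4),"rot deg",np.round(np.degrees(s["ee_rot"]),2),"F",np.round(s["force"],2),"w",round(s["width"],4),"q",np.round(s["q"],2))
print("offset cm",np.round(o,2),"turn",np.round(-((a[3]-np.degrees(s["ee_rot"][2])+90)%180-90),1))
E
python3 -c "
from h import *
f=grab_frame('top'); print(world(f,[[401.35,242.65]],.022))
g=grab_frame('scene'); p=world(g,[[265,167]],.022); print(p)"
python3 go.py .5015 .0748 .300 33
```

```text
[[ 0.47568018 -0.17469036  0.022     ]]
[[ 0.47321338 -0.17643973  0.022     ]]
t 0.3 pos [ 0.2577 -0.6238  0.4044] rot deg [ 179.97   -0.   -157.55] F [-1.07 -0.63 -0.42] w 0.0876 q [-0.89  0.36  0.01 -0.   -1.22 -0.29]
offset cm [-49.21  55.25  10.46] turn -10.6
```

View pics/sens2.png

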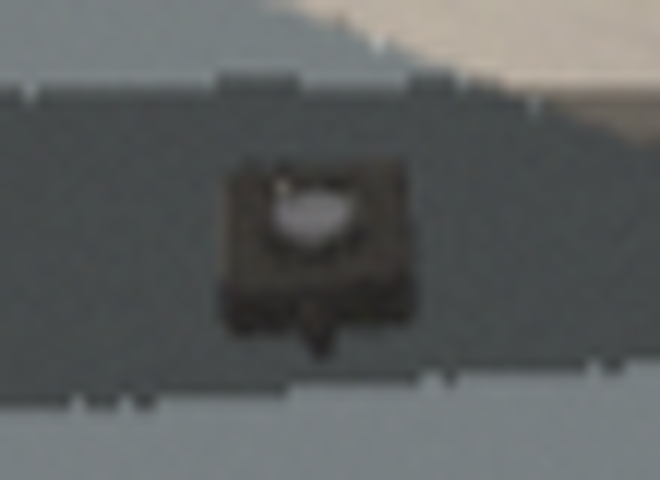

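{"api": "send_rows", "payload": {
  "motion": [
    {"offset": [-1.5,1.7,0],"turn": -1},
    {"offset": [-4,4.5,0],"turn": -2},
    {"offset": [-7,7.9,0],"turn": -3},
    {"offset": [-10.3,11.5,0],"turn": -4},
    {"offset": [-13.6,15.2,0],"turn": -5},
    {"offset": [-16.9,18.9,0],"turn": -6},
    {"offset": [-20.2,22.6,0],"turn": -8},
    {"offset": [-23.5,26.4,0],"turn": -10.6}
  ],
  "hand": 1,
  "squeeze": 40
}}

```text
t: 1.1
eef_pos: [0.3741, -0.2886, 0.4049]
ee_rot: [-3.141, 0.001, -2.564]
force: [0.9, -0.2, -0.3]
width: 0.0878
```

```bash
python3 go.py .5015 .0748 .300 33
```

```text
t 1.1 pos [ 0.3741 -0.2886  0.4049] rot deg [-1.7997e+02  3.0000e-02 -1.4689e+02] F [ 0.86 -0.18 -0.31] w 0.0878 q [-0.24  0.02 -0.42  0.   -1.13 -0.75]
offset cm [-30.52  23.49  10.49] turn 0.1
```

{"api": "send_rows", "payload": {
  "motion": [
    {"offset": [-3.5,2.7,0.5],"turn": 0},
    {"offset": [-7.4,5.7,1.5],"turn": 0},
    {"offset": [-11.2,8.6,3],"turn": 0},
    {"offset": [-15,11.5,5],"turn": 0},
    {"offset": [-18.8,14.4,7],"turn": 0},
    {"offset": [-22.5,17.3,8.5],"turn": 0},
    {"offset": [-25.8,19.8,9.5],"turn": 0},
    {"offset": [-28,21.5,10],"turn": 0}
  ]
}}

```text
t: 1.9
eef_pos: [0.4919, 0.0452, 0.3038]
ee_rot: [3.142, -0.001, -2.563]
force: [-0.4, -0.3, 0.2]
width: 0.0875
```

{"api": "send_rows", "payload": {
  "motion": [
    {"offset": [0,0,0],"turn": 0},
    {"offset": [0,0,0],"turn": 0},
    {"offset": [0,0,0],"turn": 0},
    {"offset": [0,0,0],"turn": 0}
  ]
}}

```text
t: 2.3
eef_pos: [0.4912, 0.0416, 0.305]
ee_rot: [-3.142, 0.001, -2.566]
force: [0.2, -0.2, 0.3]
width: 0.0877
```

```bash
python3 go.py .5015 .0748 .300 33; python3 -c "
from meas import *
f=grab_frame('scene'); bars(f); cv2.imwrite('pics/s1.png',cv2.resize(f['frame'][60:260,240:500],None,fx=3,fy=3))"
```

```text
t 2.3 pos [0.4912 0.0416 0.305 ] rot deg [-1.8000e+02  3.0000e-02 -1.4702e+02] F [ 0.16 -0.19  0.34] w 0.0877 q [ 0.48  0.15 -0.52 -0.   -0.9  -1.48]
offset cm [-2.67  2.22  0.5 ] turn -0.0
[384. 152.] 108 bar xy mm 328.9 131.9 size 101 12 yaw 19.7 z [0.092 0.094]
[339. 183.] 144 bar xy mm 501.6 75.0 size 98 13 yaw 32.4 z [0.092 0.094]
[441. 174.] 225 bar xy mm 351.9 299.5 size 18 97 yaw -40.6 z [0.091 0.093]
[410. 210.] 206 bar xy mm 514.6 276.3 size 13 98 yaw -14.3 z [0.092 0.093]
[417. 279.] 351 bar xy mm 706.2 358.0 size 16 95 yaw -67.1 z [0.091 0.093]
[325. 294.] 307 bar xy mm 829.5 199.0 size 98 14 yaw 60.6 z [0.092 0.093]
```

View pics/s1.png

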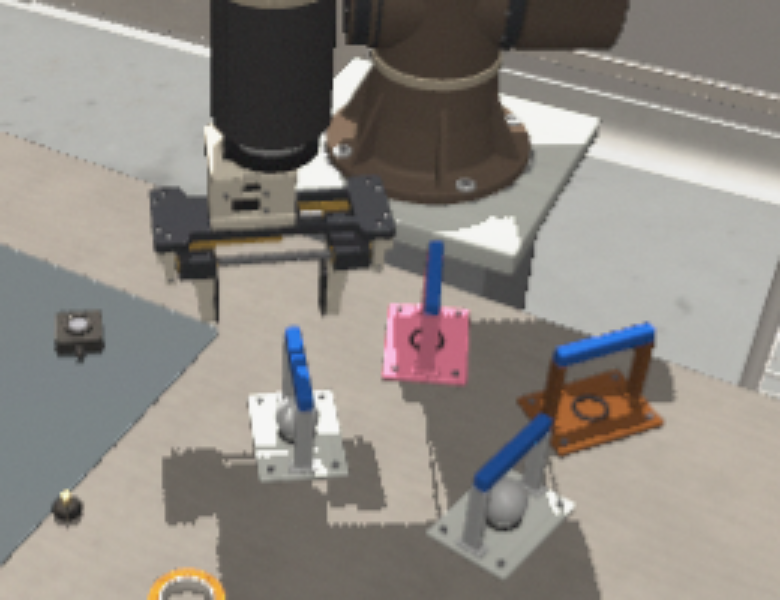

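The gripper hangs above and to the left of tray B's bar at crop position (297,368), as expected from the remaining 3.5 cm offset. I'll correct this and check the state before descending.

{"api": "send_rows", "payload": {
  "motion": [
    {"offset": [-1.3,1.1,0.2],"turn": 0},
    {"offset": [-2.6,2.2,0.5],"turn": 0},
    {"offset": [-2.7,2.2,0.5],"turn": 0},
    {"offset": [-2.7,2.2,0.5],"turn": 0},
    {"offset": [-2.7,2.2,0.5],"turn": 0}
  ]
}}

```text
t: 2.85
eef_pos: [0.502, 0.0758, 0.2995]
ee_rot: [3.142, -0.001, -2.564]
force: [0.4, -0.7, -0.2]
width: 0.0878
```

```bash
python3 go.py .5015 .0748 .243 32.8;  python3 -c "
from h import *
f=grab_frame('scene'); cv2.imwrite('pics/s2.png',cv2.resize(f['frame'][100:240,280:420],None,fx=4,fy=4))"
```

```text
t 2.85 pos [0.502  0.0758 0.2995] rot deg [ 1.8000e+02 -3.0000e-02 -1.4693e+02] F [ 0.4  -0.72 -0.16] w 0.0878 q [ 0.54  0.18 -0.5  -0.   -0.89 -1.53]
offset cm [ 0.1  -0.06  5.65] turn 0.3
```

View pics/s2.png

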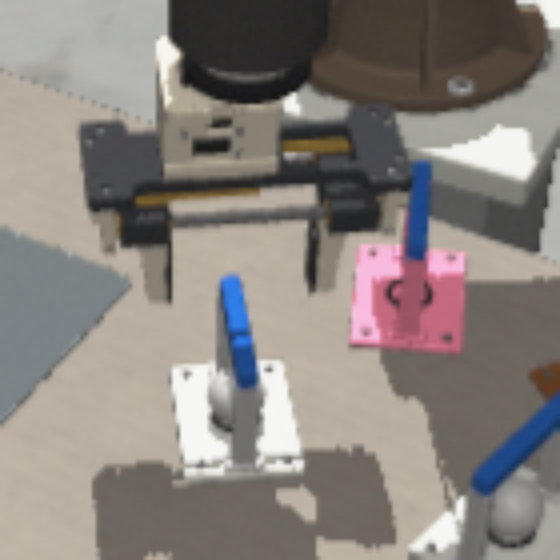

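The finger midpoint sits straight above the bar's middle at crop position (238,330). I'll descend and close.

{"api": "send_rows", "payload": {
  "motion": [
    {"offset": [0,0,1],"turn": 0},
    {"offset": [0,0,2.5],"turn": 0},
    {"offset": [0,0,4],"turn": 0},
    {"offset": [0,0,5.1],"turn": 0},
    {"offset": [0,0,5.6],"turn": 0},
    {"offset": [0,0,5.65],"turn": 0},
    {"offset": [0,0,5.65],"turn": 0},
    {"offset": [0,0,5.65],"turn": 0}
  ]
}}

```text
t: 3.7
eef_pos: [0.5023, 0.0758, 0.2437]
ee_rot: [-3.141, 0.001, -2.565]
force: [0.2, 0.0, -0.4]
width: 0.0875
```

{"api": "send_rows", "payload": {
  "motion": [
    {"offset": [0,0,0],"turn": 0},
    {"offset": [0,0,0],"turn": 0},
    {"offset": [0,0,0],"turn": 0},
    {"offset": [0,0,0],"turn": 0},
    {"offset": [0,0,0],"turn": 0},
    {"offset": [0,0,0],"turn": 0},
    {"offset": [0,0,0],"turn": 0},
    {"offset": [0,0,0],"turn": 0}
  ],
  "hand": -0.6,
  "squeeze": 30
}}

```text
t: 4.5
eef_pos: [0.5021, 0.0756, 0.2431]
ee_rot: [-3.142, -0.0, -2.565]
force: [-0.0, 0.4, 0.6]
width: 0.0292
```

{"api": "send_rows", "payload": {
  "motion": [
    {"offset": [0,0,0],"turn": 0},
    {"offset": [0,0,0],"turn": 0},
    {"offset": [0,0,0],"turn": 0},
    {"offset": [0,0,0],"turn": 0},
    {"offset": [0,0,0],"turn": 0},
    {"offset": [0,0,0],"turn": 0}
  ],
  "hand": -1,
  "squeeze": 40
}}

```text
t: 5.1
eef_pos: [0.502, 0.0756, 0.2431]
ee_rot: [3.142, -0.0, -2.565]
force: [0.8, -0.1, -1.8]
width: 0.0141
```

{"api": "send_rows", "payload": {
  "motion": [
    {"offset": [0,0,-0.1],"turn": 0},
    {"offset": [0,0,-0.3],"turn": 0},
    {"offset": [0,0,-0.6],"turn": 0},
    {"offset": [0,0,-1],"turn": 0},
    {"offset": [0,0,-1.5],"turn": 0},
    {"offset": [0,0,-2],"turn": 0},
    {"offset": [0,0,-2.4],"turn": 0},
    {"offset": [0,0,-2.5],"turn": 0}
  ]
}}

```text
t: 5.9
eef_pos: [0.5022, 0.0757, 0.2689]
ee_rot: [-3.141, 0.001, -2.565]
force: [-0.5, -0.7, -3.0]
width: 0.0135
```

{"api": "send_rows", "payload": {
  "motion": [
    {"offset": [0,0,0],"turn": 0},
    {"offset": [0,0,0],"turn": 0},
    {"offset": [0,0,0],"turn": 0},
    {"offset": [0,0,0],"turn": 0}
  ]
}}

```text
t: 6.3
eef_pos: [0.502, 0.0756, 0.268]
ee_rot: [3.142, -0.0, -2.565]
force: [-0.0, 0.5, -2.8]
width: 0.0134
```

```bash
python3 -c "
from h import *
f=grab_frame('scene'); cv2.imwrite('pics/s3.png',cv2.resize(f['frame'][100:240,280:420],None,fx=4,fy=4))
F=[]
for i in range(5): F.append(get_state()['force']); grab_frame('scene')
print(np.round(F,2), get_state()['width'])"
```

```text
[[-0.19 -0.93 -2.24]
 [ 0.06  0.2  -2.95]
 [ 0.42  0.54 -2.52]
 [ 0.01  0.4  -2.58]
 [-0.91 -0.22 -2.87]] 0.013680567710328242
```

View pics/s3.png

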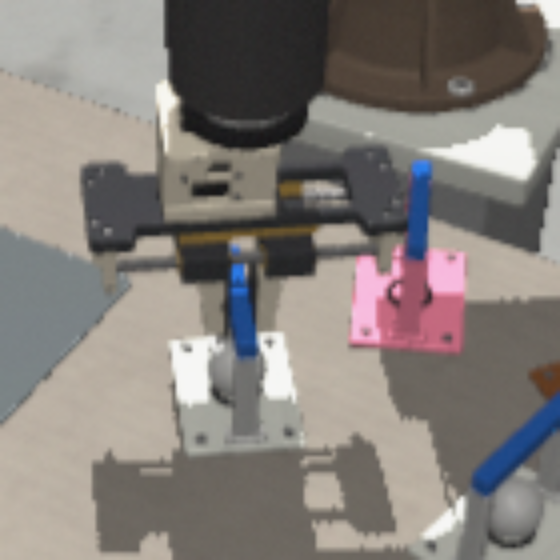

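Tray B is lifted, with its ball in the pocket at crop position (235,375). The force of about 2.6 N against an expected 2.35 N (hollow) or 4.3 N (solid) makes it the lighter tray. I'll set it back down.

{"api": "send_rows", "payload": {
  "motion": [
    {"offset": [0,0,0.2],"turn": 0},
    {"offset": [0,0,0.6],"turn": 0},
    {"offset": [0,0,1.1],"turn": 0},
    {"offset": [0,0,1.6],"turn": 0},
    {"offset": [0,0,2.0],"turn": 0},
    {"offset": [0,0,2.3],"turn": 0},
    {"offset": [0,0,2.45],"turn": 0},
    {"offset": [0,0,2.5],"turn": 0}
  ]
}}

```text
t: 7.4
eef_pos: [0.502, 0.0757, 0.243]
ee_rot: [3.142, -0.0, -2.565]
force: [-1.4, 0.5, 0.6]
width: 0.0134
```

{"api": "send_rows", "payload": {
  "motion": [
    {"offset": [0,0,0.05],"turn": 0},
    {"offset": [0,0,0.05],"turn": 0},
    {"offset": [0,0,0.05],"turn": 0}
  ]
}}

```text
t: 7.7
eef_pos: [0.502, 0.0756, 0.243]
ee_rot: [3.142, 0.0, -2.565]
force: [-4.6, 0.1, 5.0]
width: 0.0133
```

{"api": "send_rows", "payload": {
  "motion": [
    {"offset": [0,0,0],"turn": 0},
    {"offset": [0,0,0],"turn": 0},
    {"offset": [0,0,0],"turn": 0},
    {"offset": [0,0,0],"turn": 0},
    {"offset": [0,0,0],"turn": 0},
    {"offset": [0,0,0],"turn": 0},
    {"offset": [0,0,0],"turn": 0},
    {"offset": [0,0,0],"turn": 0}
  ],
  "hand": 1
}}

```text
t: 8.5
eef_pos: [0.5021, 0.0757, 0.2427]
ee_rot: [-3.142, -0.0, -2.565]
force: [0.3, -0.7, -0.4]
width: 0.072
```

{"api": "send_rows", "payload": {
  "motion": [
    {"offset": [0,0,-0.3],"turn": 0},
    {"offset": [0,0,-1],"turn": 0},
    {"offset": [0,0,-2.2],"turn": 0},
    {"offset": [0,0,-3.6],"turn": 0},
    {"offset": [0,0,-4.8],"turn": 0},
    {"offset": [0,0,-5.7],"turn": 0},
    {"offset": [0,0,-6],"turn": 0},
    {"offset": [0,0,-6],"turn": 0}
  ]
}}

```text
t: 9.3
eef_pos: [0.5021, 0.0757, 0.3032]
ee_rot: [3.142, 0.001, -2.565]
force: [-0.7, 0.3, -0.1]
width: 0.0876
```

```bash
python3 go.py .5145 .2757 .305 -13.5; python3 -c "
from meas import *
bars(grab_frame('scene'))"
```

```text
t 9.3 pos [0.5021 0.0757 0.3032] rot deg [ 1.8000e+02  6.0000e-02 -1.4695e+02] F [-0.67  0.29 -0.15] w 0.0876 q [ 0.54  0.18 -0.49 -0.   -0.9  -1.53]
offset cm [-11.95  16.09  -0.17] turn 46.5
[384. 152.] 107 bar xy mm 330.1 132.4 size 94 12 yaw 19.6 z [0.093 0.094]
[339. 182.] 148 bar xy mm 502.6 75.1 size 99 13 yaw 32.7 z [0.093 0.094]
[441. 174.] 222 bar xy mm 351.0 300.8 size 16 96 yaw -43.0 z [0.09  0.093]
[410. 210.] 206 bar xy mm 514.1 275.8 size 14 100 yaw -14.4 z [0.091 0.093]
[417. 279.] 351 bar xy mm 706.4 358.2 size 17 95 yaw -65.2 z [0.091 0.093]
[325. 294.] 306 bar xy mm 830.0 199.5 size 97 15 yaw 60.5 z [0.092 0.093]
```

{"api": "send_rows", "payload": {
  "motion": [
    {"offset": [-0.7,1,0],"turn": 4},
    {"offset": [-2.2,3,0],"turn": 12},
    {"offset": [-4.2,5.7,0],"turn": 20},
    {"offset": [-6.2,8.4,0],"turn": 28},
    {"offset": [-8.2,11,0],"turn": 35},
    {"offset": [-10,13.5,0],"turn": 41},
    {"offset": [-11.4,15.4,0],"turn": 45},
    {"offset": [-12,16,0],"turn": 46.5}
  ]
}}

```text
t: 10.15
eef_pos: [0.5153, 0.2773, 0.3015]
ee_rot: [-3.14, -0.001, 2.906]
force: [0.4, 0.6, -0.2]
width: 0.0876
```

{"api": "send_rows", "payload": {
  "motion": [
    {"offset": [0,0,0],"turn": 0},
    {"offset": [0,0,0],"turn": 0},
    {"offset": [0,0,0],"turn": 0},
    {"offset": [0,0,0],"turn": 0}
  ]
}}

```text
t: 10.55
eef_pos: [0.5154, 0.2745, 0.3026]
ee_rot: [-3.141, -0.0, 2.906]
force: [-0.4, -0.7, -1.0]
width: 0.0876
```

```bash
python3 go.py .5143 .2757 .2430 -13.5;  python3 -c "
from h import *
f=grab_frame('scene'); cv2.imwrite('pics/s4.png',cv2.resize(f['frame'][110:260,330:490],None,fx=4,fy=4))"
```

```text
t 10.55 pos [0.5154 0.2745 0.3026] rot deg [-1.7999e+02 -1.0000e-02  1.6653e+02] F [-0.36 -0.74 -1.01] w 0.0876 q [ 0.82  0.3  -0.33 -0.   -0.95 -2.63]
offset cm [0.13 0.1  5.96] turn 0.0
```

View pics/s4.png

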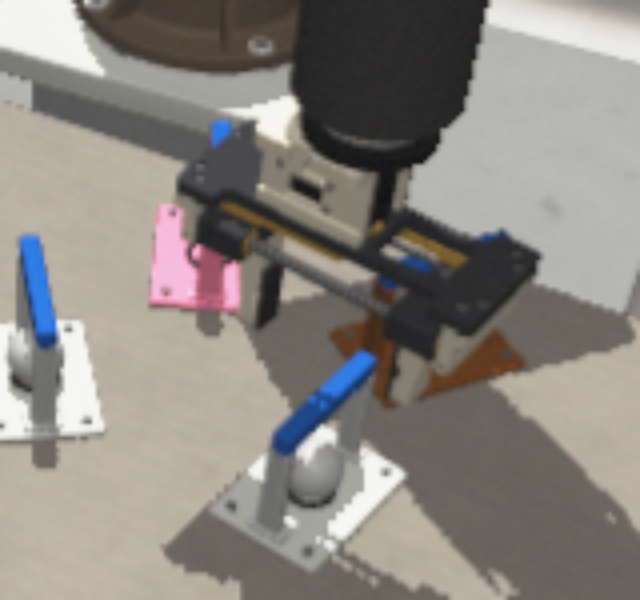

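The gripper is square above tray A's bar, whose middle is at crop position (325,400). I'll descend, close and lift.

{"api": "send_rows", "payload": {
  "motion": [
    {"offset": [0.1,0.1,1],"turn": 0},
    {"offset": [0.1,0.1,2.5],"turn": 0},
    {"offset": [0.1,0.1,4],"turn": 0},
    {"offset": [0.1,0.1,5.2],"turn": 0},
    {"offset": [0.1,0.1,5.8],"turn": 0},
    {"offset": [0.1,0.1,5.95],"turn": 0},
    {"offset": [0.1,0.1,5.95],"turn": 0},
    {"offset": [0.1,0.1,5.95],"turn": 0}
  ]
}}

```text
t: 11.4
eef_pos: [0.5149, 0.2766, 0.2437]
ee_rot: [3.141, 0.001, 2.907]
force: [-0.5, 0.4, -0.6]
width: 0.0875
```

{"api": "send_rows", "payload": {
  "motion": [
    {"offset": [0,0,0],"turn": 0},
    {"offset": [0,0,0],"turn": 0},
    {"offset": [0,0,0],"turn": 0},
    {"offset": [0,0,0],"turn": 0},
    {"offset": [0,0,0],"turn": 0},
    {"offset": [0,0,0],"turn": 0},
    {"offset": [0,0,0],"turn": 0},
    {"offset": [0,0,0],"turn": 0}
  ],
  "hand": -0.6,
  "squeeze": 30
}}

```text
t: 12.2
eef_pos: [0.5147, 0.2764, 0.2431]
ee_rot: [-3.142, -0.0, 2.907]
force: [-0.2, 0.7, -0.2]
width: 0.0291
```

{"api": "send_rows", "payload": {
  "motion": [
    {"offset": [0,0,0],"turn": 0},
    {"offset": [0,0,0],"turn": 0},
    {"offset": [0,0,0],"turn": 0},
    {"offset": [0,0,0],"turn": 0},
    {"offset": [0,0,0],"turn": 0},
    {"offset": [0,0,0],"turn": 0}
  ],
  "hand": -1,
  "squeeze": 45
}}

```text
t: 12.8
eef_pos: [0.5147, 0.2764, 0.2431]
ee_rot: [-3.141, -0.0, 2.907]
force: [0.7, -0.6, -1.5]
width: 0.0134
```

{"api": "send_rows", "payload": {
  "motion": [
    {"offset": [0,0,-0.1],"turn": 0},
    {"offset": [0,0,-0.3],"turn": 0},
    {"offset": [0,0,-0.6],"turn": 0},
    {"offset": [0,0,-1],"turn": 0},
    {"offset": [0,0,-1.5],"turn": 0},
    {"offset": [0,0,-2],"turn": 0},
    {"offset": [0,0,-2.4],"turn": 0},
    {"offset": [0,0,-2.5],"turn": 0}
  ]
}}

```text
t: 13.6
eef_pos: [0.5148, 0.2765, 0.2689]
ee_rot: [3.141, 0.001, 2.907]
force: [0.6, 0.8, -4.4]
width: 0.0135
```

{"api": "send_rows", "payload": {
  "motion": [
    {"offset": [0,0,0],"turn": 0},
    {"offset": [0,0,0],"turn": 0},
    {"offset": [0,0,0],"turn": 0},
    {"offset": [0,0,0],"turn": 0}
  ]
}}

```text
t: 14.0
eef_pos: [0.5146, 0.2764, 0.2679]
ee_rot: [-3.141, -0.0, 2.907]
force: [0.2, -0.5, -4.0]
width: 0.0136
```

```bash
python3 -c "
from h import *
f=grab_frame('scene'); cv2.imwrite('pics/s5.png',cv2.resize(f['frame'][110:260,330:490],None,fx=4,fy=4))
F=[]
for i in range(5): F.append(get_state()['force']); grab_frame('scene')
print(np.round(F,2), get_state()['width'])"; python3 go.py .475 -.1753 .373 -13.5
```

```text
[[-0.29  0.1  -4.87]
 [-0.17  0.4  -4.72]
 [ 0.3   0.13 -4.97]
 [-0.29 -0.16 -5.26]
 [-0.17 -0.05 -4.23]] 0.013777472994753985
t 14.3 pos [0.5147 0.2764 0.2681] rot deg [-180.     -0.    166.55] F [-0.99  0.3  -4.02] w 0.0138 q [ 0.83  0.33 -0.37 -0.   -0.87 -2.63]
offset cm [ -6.65 -44.86 -10.49] turn 0.0
```

View pics/s5.png

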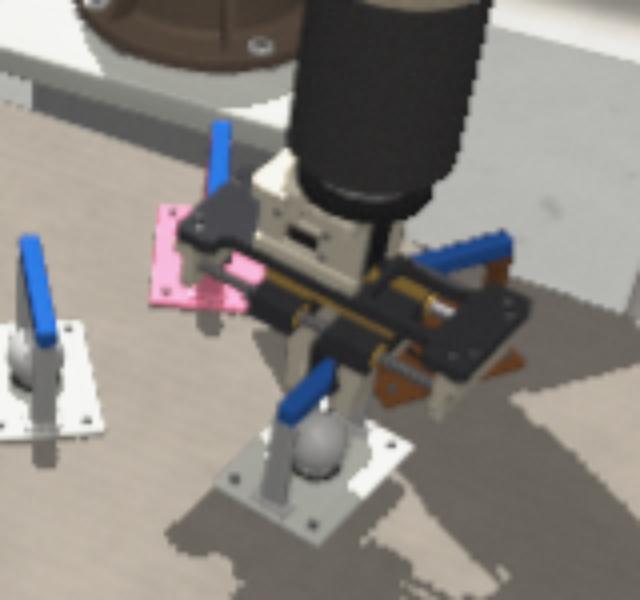

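Tray A weighs about 4.6 N, so it is the heavier one, and its ball sits in the pocket at crop position (318,445). I'll raise it to clear tray B's bar and then carry it smoothly.

{"api": "send_rows", "payload": {
  "motion": [
    {"offset": [0,0,-0.4],"turn": 0},
    {"offset": [0,0,-1.4],"turn": 0},
    {"offset": [0,0,-3],"turn": 0},
    {"offset": [0,0,-5],"turn": 0},
    {"offset": [0,0,-7],"turn": 0},
    {"offset": [0,0,-9],"turn": 0},
    {"offset": [0,0,-10.7],"turn": 0},
    {"offset": [0,0,-11.7],"turn": 0}
  ]
}}

```text
t: 15.1
eef_pos: [0.5148, 0.2765, 0.3877]
ee_rot: [3.139, 0.002, 2.907]
force: [0.2, 1.0, -4.2]
width: 0.0135
```

{"api": "send_rows", "payload": {
  "motion": [
    {"offset": [0,0,-0.3],"turn": 0},
    {"offset": [0,-0.3,-0.3],"turn": 0},
    {"offset": [-0.1,-1,-0.3],"turn": 0},
    {"offset": [-0.3,-2.1,-0.3],"turn": 0},
    {"offset": [-0.5,-3.6,-0.3],"turn": 0},
    {"offset": [-0.8,-5.4,-0.3],"turn": 0},
    {"offset": [-1.1,-7.4,-0.3],"turn": 0},
    {"offset": [-1.4,-9.4,-0.3],"turn": 0}
  ]
}}

```text
t: 15.9
eef_pos: [0.5061, 0.1796, 0.3882]
ee_rot: [-3.142, -0.0, 2.906]
force: [-1.3, 0.6, -4.6]
width: 0.0136
```

{"api": "send_rows", "payload": {
  "motion": [
    {"offset": [-0.3,-2,0],"turn": 0},
    {"offset": [-0.6,-4,0],"turn": 0},
    {"offset": [-0.9,-6,0],"turn": 0},
    {"offset": [-1.2,-8,0],"turn": 0},
    {"offset": [-1.5,-10,0],"turn": 0},
    {"offset": [-1.8,-12,0],"turn": 0},
    {"offset": [-2.1,-14,0],"turn": 0},
    {"offset": [-2.4,-16,0],"turn": 0}
  ]
}}

```text
t: 16.7
eef_pos: [0.492, 0.0186, 0.3884]
ee_rot: [3.141, 0.0, 2.906]
force: [0.7, 0.2, -4.8]
width: 0.0134
```

{"api": "send_rows", "payload": {
  "motion": [
    {"offset": [-0.3,-2,0],"turn": 0},
    {"offset": [-0.6,-4,0],"turn": 0},
    {"offset": [-0.9,-6,0],"turn": 0},
    {"offset": [-1.2,-8,0],"turn": 0},
    {"offset": [-1.5,-10,0],"turn": 0},
    {"offset": [-1.8,-11.8,0],"turn": 0},
    {"offset": [-2,-13.3,0],"turn": 0},
    {"offset": [-2.2,-14.5,0],"turn": 0}
  ]
}}

```text
t: 17.5
eef_pos: [0.4794, -0.1273, 0.3883]
ee_rot: [3.141, 0.0, 2.906]
force: [-0.2, -0.7, -4.6]
width: 0.0136
```

{"api": "send_rows", "payload": {
  "motion": [
    {"offset": [0,-0.9,0],"turn": 0},
    {"offset": [0,-1.5,0],"turn": 0},
    {"offset": [0,-1.8,0],"turn": 0},
    {"offset": [0,-1.9,0],"turn": 0},
    {"offset": [0,-1.9,0],"turn": 0},
    {"offset": [0,-1.9,0],"turn": 0}
  ]
}}

```text
t: 18.1
eef_pos: [0.4759, -0.1437, 0.3882]
ee_rot: [3.141, 0.0, 2.907]
force: [0.7, 0.1, -4.6]
width: 0.0136
```

```bash
python3 go.py .475 -.1753 .325 -13.5; python3 -c "
from meas import *
f=grab_frame('scene'); bars(f); cv2.imwrite('pics/s6.png',cv2.resize(f['frame'][50:220,190:370],None,fx=3.5,fy=3.5))"
```

```text
t 18.1 pos [ 0.4759 -0.1437  0.3882] rot deg [179.99   0.   166.58] F [ 0.7   0.08 -4.64] w 0.0136 q [ 0.1   0.08 -0.4  -0.   -1.1  -1.91]
offset cm [-0.64 -3.09  6.32] turn 0.1
[261. 113.] 108 bar xy mm 500.6 -148.0 size 17 49 yaw -6.8 z [0.236 0.238]
[384. 152.] 108 bar xy mm 330.5 132.5 size 95 12 yaw 19.7 z [0.092 0.094]
[339. 182.] 146 bar xy mm 502.0 74.8 size 94 13 yaw 32.4 z [0.092 0.094]
[441. 174.] 225 bar xy mm 351.9 299.9 size 16 97 yaw -41.7 z [0.09  0.093]
[417. 279.] 351 bar xy mm 705.9 358.1 size 17 95 yaw -65.0 z [0.091 0.092]
[325. 294.] 306 bar xy mm 829.4 199.3 size 97 14 yaw 60.1 z [0.092 0.093]
```

View pics/s6.png

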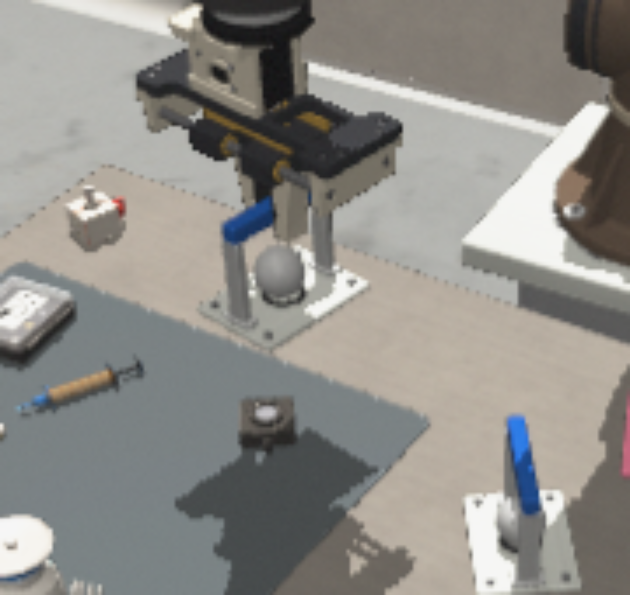

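The tray is level with its ball in the pocket at crop position (280,270), near the sensor at (267,415). One last shift and I lower it.

{"api": "send_rows", "payload": {
  "motion": [
    {"offset": [-0.1,-0.2,0],"turn": 0},
    {"offset": [-0.2,-0.6,0.2],"turn": 0},
    {"offset": [-0.3,-1.2,0.7],"turn": 0},
    {"offset": [-0.4,-1.9,1.5],"turn": 0},
    {"offset": [-0.5,-2.5,2.5],"turn": 0},
    {"offset": [-0.6,-2.9,3.5],"turn": 0},
    {"offset": [-0.6,-3.1,4.5],"turn": 0},
    {"offset": [-0.6,-3.1,5.3],"turn": 0}
  ]
}}

```text
t: 18.95
eef_pos: [0.4741, -0.176, 0.3338]
ee_rot: [-3.141, -0.001, 2.906]
force: [-0.7, 0.2, -4.2]
width: 0.0137
```

{"api": "send_rows", "payload": {
  "motion": [
    {"offset": [0,0,0.6],"turn": 0},
    {"offset": [0,0,0.9],"turn": 0},
    {"offset": [0,0,1],"turn": 0},
    {"offset": [0,0,1],"turn": 0},
    {"offset": [0,0,1],"turn": 0},
    {"offset": [0,0,1],"turn": 0},
    {"offset": [0,0,1],"turn": 0},
    {"offset": [0,0,1],"turn": 0}
  ]
}}

```text
t: 19.75
eef_pos: [0.4744, -0.1756, 0.3253]
ee_rot: [3.142, 0.0, 2.907]
force: [-0.4, 0.5, -4.7]
width: 0.0132
```

```bash
python3 go.py .475 -.1753 .325 -13.5; python3 - <<'E'
from meas import *
f=grab_frame('scene'); bars(f); x0,y0=190,80
cv2.imwrite('pics/s7.png',cv2.resize(f['frame'][y0:y0+140,x0:x0+150],None,fx=4,fy=4))
# ball: sphere fit to depth points in the box between plate and bar
v,u=np.mgrid[80:220,190:340]; uv=np.c_[u.ravel(),v.ravel()]; P=world(f,uv)
c=np.array([.475,-.1753,.108])
for _ in range(10):
    d=P-c; r=np.linalg.norm(d,axis=1); k=(abs(r-.02)<.006)&(P[:,2]>.095)&(P[:,2]<.132)
    c=c+np.linalg.lstsq(d[k]/r[k][:,None],r[k]-.02,rcond=None)[0]
print("ball",c.round(4),k.sum(),"plate z pts",np.round(np.percentile(P[(np.linalg.norm(P[:,:2]-c[:2],axis=1)<.05)&(P[:,2]<.096)&(P[:,2]>.06),2],[10,50,90]),4))
E
```

```text
t 19.75 pos [ 0.4744 -0.1756  0.3253] rot deg [1.7999e+02 2.0000e-02 1.6655e+02] F [-0.36  0.48 -4.74] w 0.0132 q [ 0.03  0.15 -0.47 -0.   -0.95 -1.84]
offset cm [-0.05  0.04  0.03] turn 0.1
[253. 130.] 96 bar xy mm 499.4 -180.7 size 15 50 yaw -11.6 z [0.173 0.176]
[384. 152.] 107 bar xy mm 328.7 131.9 size 96 12 yaw 19.6 z [0.093 0.095]
[339. 183.] 142 bar xy mm 503.7 75.8 size 97 13 yaw 32.3 z [0.092 0.094]
[441. 175.] 211 bar xy mm 351.9 301.2 size 15 96 yaw -41.3 z [0.09  0.093]
[417. 279.] 351 bar xy mm 705.2 357.8 size 17 96 yaw -66.5 z [0.09  0.092]
[325. 294.] 306 bar xy mm 829.4 199.7 size 97 14 yaw 59.5 z [0.092 0.093]
ball [ 0.4718 -0.1788  0.1088] 161 plate z pts [0.0867 0.0894 0.0926]
```

View pics/s7.png

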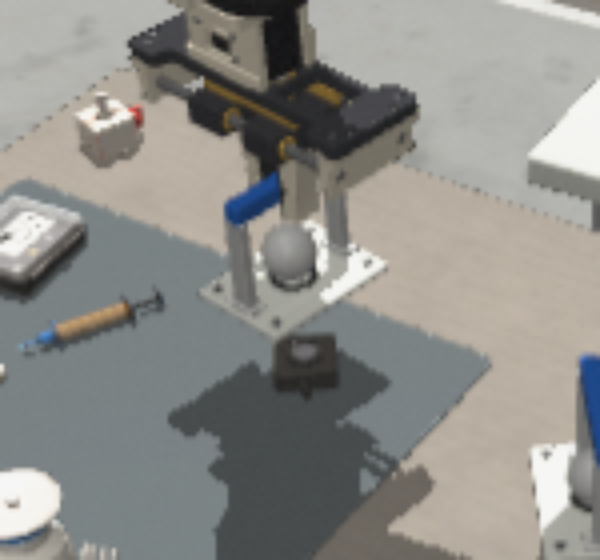

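The picture shows the tray level and held above the sensor at crop position (305,360). Its ball is in the pocket at (290,255) and measures within 5 mm of the window. I'm handing in.

```bash
python3 -c "
from h import *
s=get_state(); print(np.abs(s['qd']).max().round(4)); print(job_done())"
```

```text
0.0013
the job is handed in; nothing more can be done
None
```

The heavier tray is held over the sensor, and the job was handed in at about 20 s of the 72 s allowed; no verdict is reported.

- **Weighing:** The right-hand white tray (x 0.50, y 0.075) pulled about 2.6 N when lifted, so it holds the hollow ball. I set it back down. The left-hand tray (x 0.515, y 0.276) pulled about 4.6 N, so it holds the solid ball, and I carried that one to the sensor.
- **Lighter tray:** Its bar read within about 2 mm of its starting position, and its ball stayed on the tray.
- **Heavier tray at the end:** The ball measured (0.472, -0.179), about 5 mm from the window centre at (0.475, -0.175). The underside is about 61 mm above the sensor top. The tool is vertical, joint speeds are about 0.001 rad/s, and the fingers are still gripping the bar.
- **Disagreements:** The ball's position from the camera depth differed from the tool position by about 4 mm. The two cameras differed by about 2 mm on the window, which is within the calibration error. No check failed.
- **Not checked:** I took no final position measurement of the vial, tape roll and knob. The carry path kept well away from them.

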